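# Hand the hot-air nozzles over in reverse order

### The arm

A 6-joint arm with a two-finger parallel gripper is mounted at the origin on the work surface. World frame = base frame: x ahead of the robot, y to its left, z up, the work surface at z = 0. Lengths are in m, angles in rad, forces in N, time in s.
With the tool pointing down it reaches from about 0.275 to 0.75 m from the base axis. Payload 10.2 kg.
Tool frame: the origin (TCP) lies on the centre line of the jaws, within the pads' length; the fingertips stand 25 mm ahead of it and the grasp point (between the pads) lies 6 mm ahead of it; z points along the fingers, y is the line along which they close (so a half turn about z gives the same grasp; the last joint's range is limited). The gripper opens to 85 mm and grips with 20 to 120 N. Pads are 22 mm wide; open, the fingers measure 114 mm over their backs; the gripper's body (76 mm by 85 mm) begins 54 mm behind the grasp point. The pads swing forward as they close: fully open they stand 13 mm farther back than shut.
Start: joints at [1.066, 0.313, 1.498, -0, 1.331, -0.223], TCP at [0.146, 0.504, 0.231] pointing down, gripper open.
Joint ranges: [-2.94, 2.94], [-0.97, 2.17], [0.19, 2.56], [-1.23, 4.37], [0.02, 3.11], [-2.88, 2.88]. Speed limits (rad/s): [2.39, 2.39, 3.01, 3.14, 3.14, 3.14].

### API

Orientations are given as a unit quaternion [w, x, y, z].
In Python, from workcell import env gives the robot as it stands. The module is installed in compiled form; this text tells all that it offers.
- The arm moves only by the tool apply_moves, never from a script. Its argument "commands" is text: rows parted by semicolons, each of 7 numbers parted by spaces: the shift along the world's x, y, z in mm, then the turn, a rotation vector about the world's x, y, z in degrees, then the opening, from 0 (shut) to 1 (fully open). A call has 1 to 12 rows; each row shifts and turns the commanded pose from where the row before left it; what a row does not reach is not made up. A row lasts 1/10 s, in which the tool goes at most 50 mm and 8.59 degrees, less where a joint would pass 70% of its speed; a pose out of reach is approached as far as the arm can. A call is refused whole if a number of a shift passes 50 or a number of a turn 8.59, either way. A call with a gripper value outside its range is refused whole. The fingers move at their own pace and stop on an object; "newtons" is the grip in N (left out, the last holds). Time passes only in rows, so rows that do not move let the fingers close. It gives the time, the measured TCP pose, the force, the opening and the grip force at its end, in the units of the state.
- env.read_state(): the state, without advancing time (a new reading comes with each control period).
- env.grab_frame(name): name is "scene" or "top" or "wrist"; returns (picture, depth): 480x640x3 uint8, red, green, blue; 480x640 float32, m along the optical axis (not along the pixel's ray), 0 where there is no reading.
- env.get_calibration(name): a dict with "camera_matrix" (3x3 intrinsics, pixels), "k1" (the pictures are not rectified: a ray, as slopes to the right and down, at radius r is drawn at 1 + k1 r^2 times it, then the intrinsics apply), "rvec" (rotation vector, rad) and "tvec" (3), from world to camera coordinates, as OpenCV has them. Camera axes: x right, y down, z forward; pixel columns grow to the right and rows downward; lengths in m; the calibration is good to about 2 mm. A picture is of the moment at which its call begins: read the wrist's pose just before it. get_calibration takes no time and is no camera call; for the wrist camera it gives the pose at the moment of the call.
- env.job_done(): hands the job in; it is judged then, once.
The state is a dict: "t": time; "joint_positions": joint angles; "qvel": joint speeds; "tau": joint torques, N m; "tcp_pos": TCP position; "ee_rot": TCP orientation; "force": force on the tool from outside, world axes, zero at the start; "torque": the same for the moment, N m; "grip_width": opening from 0.0 (shut) to 1.0 (fully open); "grip_force": force on a finger pad.
Only numpy, scipy, OpenCV 4.12 (cv2) and the standard library are available. Lean on these libraries where they do the work, as an engineer would, in place of code of your own. Each camera call takes 0.05 s, during which the arm holds its last target. There are 200 camera calls.

### The job

A colleague is taking over from the opposite side of the repair bench: move the four hot-air nozzles from the aluminium carrying rail to the empty white rack, one to each pocket, in reverse order. Seen from the robot, the leftmost nozzle on the rail goes to the rightmost pocket, the second from the left to the second from the right, and so on. Each must be left standing upright, tip up, flat on the floor of its pocket.

Things in the scene. Friction and masses are not known exactly. Their poses are not given: they have to be found in the camera images.
- rail: Fixed aluminium carrying rail on which the nozzles start: plate 56 (x) by 212 (y) by 6 mm thick, a thin wall 20 mm high at each end. Origin: centre of its underside, 2 mm above the table (on the blue mat). y runs along the row, towards the robot's left (within 0.4 rad); z up. Carries four black seats in a row, centres at x = 0, y = 75, 25, -25, -75 mm.
- rack: Fixed white empty rack, 56 (x) by 206 (y), 12 mm high, beside the rail on either side. Four open pockets 44 x 44 mm, centres at x = 0, y = 75, 25, -25, -75 mm; grey floors 6 mm above the underside, walls 6 mm thick and 6 mm above the floors. Origin: centre of its underside, 2 mm above the table (on the blue mat). y along the row, towards the robot's left (within 0.4 rad); z up.
- nozzle_pin: Loose steel hot-air nozzle, 40 to 85 g, standing tip up: a round barrel 28 mm in diameter, 40 mm high, to be gripped on its sides, topped by a slim round spout, 10-12 mm thick (68 mm tall in all). Origin: centre of its flat underside; z up the barrel. Starts in seat_pin, on a floor 9 mm above the rail's underside.
- nozzle_bell: Loose steel hot-air nozzle, 40 to 85 g, standing tip up: a round barrel 28 mm in diameter, 40 mm high, to be gripped on its sides, topped by a short flared round mouth 26 mm across (52 mm tall in all). Origin: centre of its flat underside; z up the barrel. Starts in seat_bell, on a floor 9 mm above the rail's underside.
- nozzle_square: Loose steel hot-air nozzle, 40 to 85 g, standing tip up: a round barrel 28 mm in diameter, 40 mm high, to be gripped on its sides, topped by a square 19 x 19 mm head (59 mm tall in all). Origin: centre of its flat underside; z up the barrel. Starts in seat_square, on a floor 9 mm above the rail's underside.
- nozzle_blade: Loose steel hot-air nozzle, 40 to 85 g, standing tip up: a round barrel 28 mm in diameter, 40 mm high, to be gripped on its sides, topped by a flat 26 x 8 mm slot head (long side along the nozzle's x; 63 mm tall in all). Origin: centre of its flat underside; z up the barrel. Starts in seat_blade, on a floor 9 mm above the rail's underside.
- seat_pin: Fixed black square seat on the rail in which nozzle_pin starts, within 3 mm of its centre in x and y; it marks that nozzle's place in the first row. 44 mm square outside, 38 mm inside, 8 mm high, floor 3 mm thick. Origin: centre of its underside, 6 mm above the rail's underside. The seats look alike.
- seat_bell: Fixed black square seat on the rail in which nozzle_bell starts, within 3 mm of its centre in x and y; it marks that nozzle's place in the first row. 44 mm square outside, 38 mm inside, 8 mm high, floor 3 mm thick. Origin: centre of its underside, 6 mm above the rail's underside. The seats look alike.
- seat_square: Fixed black square seat on the rail in which nozzle_square starts, within 3 mm of its centre in x and y; it marks that nozzle's place in the first row. 44 mm square outside, 38 mm inside, 8 mm high, floor 3 mm thick. Origin: centre of its underside, 6 mm above the rail's underside. The seats look alike.
- seat_blade: Fixed black square seat on the rail in which nozzle_blade starts, within 3 mm of its centre in x and y; it marks that nozzle's place in the first row. 44 mm square outside, 38 mm inside, 8 mm high, floor 3 mm thick. Origin: centre of its underside, 6 mm above the rail's underside. The seats look alike.
Mind the look-alikes: they are no part of the job. Leave any green look-alike of the rack alone.

How it is judged:
At the end, for the whole second after the job is handed in: Each nozzle stands in the pocket that mirrors its seat's place in the row (the seat at rail y goes with the pocket at rack -y), within 10 mm of the pocket's centre along x and along y, its underside within 3 mm of the pocket floor's height, upright within 0.12 rad, and slower than 20 mm/s (((y of seat_pin in the frame of rail between 0.063 and 0.087 m and y of nozzle_pin in the frame of rack between -0.085 and -0.065 m) or (y of seat_pin in the frame of rail between 0.013 and 0.037 m and y of nozzle_pin in the frame of rack between -0.035 and -0.015 m) or (y of seat_pin in the frame of rail between -0.037 and -0.013 m and y of nozzle_pin in the frame of rack between 0.015 and 0.035 m) or (y of seat_pin in the frame of rail between -0.087 and -0.063 m and y of nozzle_pin in the frame of rack between 0.065 and 0.085 m)) and x of nozzle_pin in the frame of rack between -0.01 and 0.01 m and z of nozzle_pin in the frame of rack between 0.003 and 0.009 m and angle between each of nozzle_pin, nozzle_bell, nozzle_square, nozzle_blade's own z axis and vertical below 0.12 rad and linear speed of each of nozzle_pin, nozzle_bell, nozzle_square, nozzle_blade below 0.02 m/s and ((y of seat_bell in the frame of rail between 0.063 and 0.087 m and y of nozzle_bell in the frame of rack between -0.085 and -0.065 m) or (y of seat_bell in the frame of rail between 0.013 and 0.037 m and y of nozzle_bell in the frame of rack between -0.035 and -0.015 m) or (y of seat_bell in the frame of rail between -0.037 and -0.013 m and y of nozzle_bell in the frame of rack between 0.015 and 0.035 m) or (y of seat_bell in the frame of rail between -0.087 and -0.063 m and y of nozzle_bell in the frame of rack between 0.065 and 0.085 m)) and x of nozzle_bell in the frame of rack between -0.01 and 0.01 m and z of nozzle_bell in the frame of rack between 0.003 and 0.009 m and ((y of seat_square in the frame of rail between 0.063 and 0.087 m and y of nozzle_square in the frame of rack between -0.085 and -0.065 m) or (y of seat_square in the frame of rail between 0.013 and 0.037 m and y of nozzle_square in the frame of rack between -0.035 and -0.015 m) or (y of seat_square in the frame of rail between -0.037 and -0.013 m and y of nozzle_square in the frame of rack between 0.015 and 0.035 m) or (y of seat_square in the frame of rail between -0.087 and -0.063 m and y of nozzle_square in the frame of rack between 0.065 and 0.085 m)) and x of nozzle_square in the frame of rack between -0.01 and 0.01 m and z of nozzle_square in the frame of rack between 0.003 and 0.009 m and ((y of seat_blade in the frame of rail between 0.063 and 0.087 m and y of nozzle_blade in the frame of rack between -0.085 and -0.065 m) or (y of seat_blade in the frame of rail between 0.013 and 0.037 m and y of nozzle_blade in the frame of rack between -0.035 and -0.015 m) or (y of seat_blade in the frame of rail between -0.037 and -0.013 m and y of nozzle_blade in the frame of rack between 0.015 and 0.035 m) or (y of seat_blade in the frame of rail between -0.087 and -0.063 m and y of nozzle_blade in the frame of rack between 0.065 and 0.085 m)) and x of nozzle_blade in the frame of rack between -0.01 and 0.01 m and z of nozzle_blade in the frame of rack between 0.003 and 0.009 m); the robot touches nothing.
It also fails if it takes over 104 s, if anything falls off the work surface, if the arm or the gripper's body presses on something with over 40 N, if the wrist force passes 120 N, or if a joint passes its speed limit or range.

## Working session

There is one attempt and no reset: what is moved stays moved. The work goes in short steps, Python scripts to look and compute and a tool call to move; the robot and the scene stay as the last step left them, time stands still between calls to the robot, and variables do not carry over. Pictures are saved under pics/ and viewed, at most 14 in all, crops included, and the job is handed in when it is done.

Besides the shell and the picture viewer there is one more tool, called by a JSON object that holds its "op" and its "data". apply_moves: Moves the arm, as the interface text tells. Its arguments: {"type":"object","properties":{"commands":{"type":"string"},"newtons":{"type":"number"}},"required":["commands"]}

```bash
mkdir -p pics; cat > h.py <<'E'
import numpy as np, cv2
from workcell import env
def cal(n):
    c=env.get_calibration(n); R=cv2.Rodrigues(np.array(c["rvec"],float))[0]
    return np.array(c["camera_matrix"],float),c["k1"],R,np.array(c["tvec"],float).ravel()
def rays(c,uv):
    K,k1,R,t=c; uv=np.asarray(uv,float).reshape(-1,1,2)
    p=cv2.undistortPoints(uv,K,np.array([k1,0,0,0.])).reshape(-1,2)
    return np.c_[p,np.ones(len(p))]
def onz(c,uv,z):   # pixels -> world at height z
    K,k1,R,t=c; d=rays(c,uv)@R; o=-R.T@t
    return o+d*((z-o[2])/d[:,2])[:,None]
def cloud(c,depth):
    K,k1,R,t=c; v,u=np.mgrid[:480,:640]
    P=rays(c,np.c_[u.ravel(),v.ravel()])*depth.reshape(-1,1)
    return ((P-t)@R).reshape(480,640,3)
def proj(c,X):
    K,k1,R,t=c
    return cv2.projectPoints(np.asarray(X,float).reshape(-1,1,3),cv2.Rodrigues(R)[0],t,K,np.array([k1,0,0,0.]))[0].reshape(-1,2)
def grab(n):
    c=cal(n); im,d=env.grab_frame(n); return c,im,d
def save(n,im): cv2.imwrite("pics/"+n,im[...,::-1])
E
python3 - <<'E'
from h import *
s=env.read_state();print(s)
for n in("scene","top"):
    c,im,d=grab(n); save(n+"0.png",im); np.savez(n+"0.npz",im=im,d=d)
    print(n,-c[2].T@c[3],c[1],d.max())
E
```

```text
{'t': 0.0, 'joint_positions': array([ 1.06556200e+00,  3.13418086e-01,  1.49845492e+00, -4.94531906e-06,
        1.33099808e+00, -2.23421959e-01]), 'qvel': array([-0.00251374, -0.00111241,  0.00088162, -0.00096637, -0.00072114,
        0.00135121]), 'tau': array([ 9.18725673e-04, -4.12258351e+01, -2.59748805e+01, -1.27433864e-04,
        4.08990250e-03, -1.52666377e-05]), 'tcp_pos': array([0.14589357, 0.50404598, 0.23064469]), 'ee_rot': array([-2.25522871e-04,  1.40439762e-01,  9.90089019e-01, -5.98116509e-04]), 'force': array([ 0.00945441, -0.38279737,  0.70942554]), 'torque': array([-0.04899705, -0.0388794 ,  0.00938938]), 'grip_force': 0.0, 'grip_width': 0.9993907063491052}
scene [ 1.08022556 -0.28154096  0.76126187] -0.06259456721359923 3.654211
top [ 0.24401367 -0.01241311  1.1134311 ] -0.10573225778284366 1.8843577
```

View pics/scene0.png

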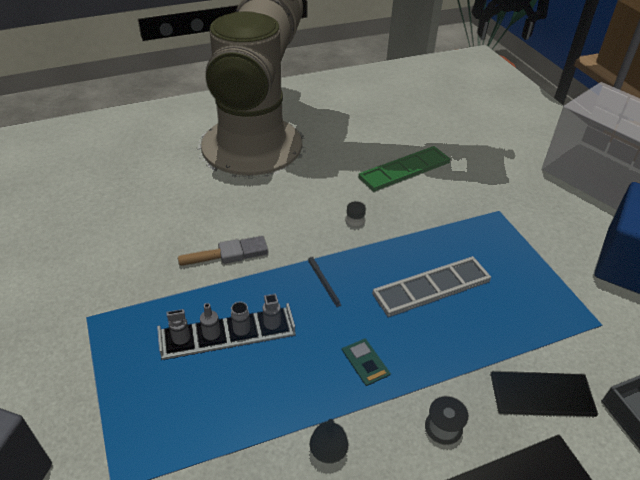

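View pics/top0.png

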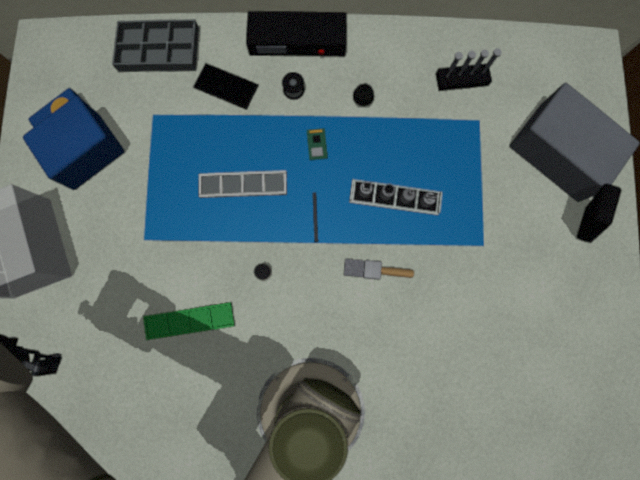

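The top view (left in the picture = +y, up = +x) shows the white rack at about (243,184) and the rail with four nozzles at about (396,196). The scene view shows the nozzles at (177,325), (209,322), (240,319) and (272,313).

Candidates:
- **Rack:** the white rack at (243,184), or the green look-alike at (190,320). I choose the white one, which lies on the mat.
- **Nozzles:** the four on the rail, or the black knobs at (263,271), (292,85) and (363,95) and the stand at (465,70). I choose the four on the rail.

Next I'll measure from both views.

```bash
python3 - <<'E'
from h import *
for n in("top","scene"):
    z=np.load(n+"0.npz");c=cal(n);P=cloud(c,z["d"]);im=z["im"].astype(int)
    ok=z["d"]>0
    X,Y,Z=P[...,0],P[...,1],P[...,2]
    print(n,"table z", np.median(Z[ok&(X>.3)&(X<.7)&(abs(Y)<.3)]))
    white=(im.min(2)>110)&(im.max(2)-im.min(2)<40)&(X>.35)&(X<.65)
    for nm,lo,hi,zt in(("rack",.02,.32,.014),("rail",-.36,-.03,.008)):
        m=ok&(X>.4)&(X<.62)&(Y>lo)&(Y<hi)&((im[...,2]-im[...,0])<40)
        # largest connected comp
        k,l,st,ce=cv2.connectedComponentsWithStats(m.astype(np.uint8))
        i=1+st[1:,4].argmax(); mm=l==i
        print(nm,st[i],"z pct",np.percentile(Z[mm],[5,25,50,75,95,99]).round(4))
        v,u=np.where(mm); W=onz(c,np.c_[u,v],zt)[:,:2]
        r=cv2.minAreaRect((W*1000).astype(np.float32));print("rect at top z",r)
        if nm=="rail":
            Q=P[mm]; hi_=Q[Q[:,2]>.03]; yy=np.sort(hi_[:,1])
            print(len(hi_),np.histogram(hi_[:,1],20))
    if n=="top": 
        a=im[160:230,180:460].astype(np.uint8); save("topc.png",cv2.resize(a,None,fx=2.8,fy=2.8,interpolation=2))
E
```

```text
top table z 0.002698496192393916
rack [ 198  170   89   28 2129] z pct [0.005  0.008  0.0101 0.0132 0.0164 0.0182]
rect at top z ((519.735595703125, 169.09521484375), (58.71067428588867, 207.5302276611328), 2.8486342430114746)
rail [ 349  179   93   36 2145] z pct [0.0061 0.0099 0.0146 0.0426 0.0704 0.0763]
rect at top z ((495.7793273925781, -191.18902587890625), (214.89378356933594, 57.072628021240234), 83.02642822265625)
594 (array([32, 46, 60, 17,  0, 15, 39, 62, 29,  0,  1, 38, 51, 56, 11,  0,  3,
       36, 51, 47]), array([-0.27365516, -0.26515823, -0.2566613 , -0.24816437, -0.23966744,
       -0.23117051, -0.22267358, -0.21417665, -0.20567972, -0.19718279,
       -0.18868586, -0.18018893, -0.171692  , -0.16319507, -0.15469814,
       -0.14620121, -0.13770428, -0.12920735, -0.12071042, -0.11221349,
       -0.10371656]))
scene table z 0.002736160647783801
rack [ 372  256  119   61 3383] z pct [0.0051 0.0087 0.0103 0.0137 0.0164 0.0177]
rect at top z ((526.3199462890625, 167.50376892089844), (64.90350341796875, 212.325439453125), 2.8944826126098633)
rail [ 157  294  138   66 5023] z pct [0.0064 0.0106 0.0168 0.0453 0.0691 0.0759]
rect at top z ((480.3660583496094, -186.9196014404297), (216.54721069335938, 98.80229187011719), 82.78526306152344)
1687 (array([137, 155, 149,  22,   0,  43, 144, 149,  66,   0,   0, 123, 148,
       124,  21,   0,  12, 149, 151,  94]), array([-0.27515304, -0.26657842, -0.25800379, -0.24942917, -0.24085455,
       -0.23227993, -0.22370531, -0.21513069, -0.20655607, -0.19798145,
       -0.18940683, -0.18083221, -0.17225759, -0.16368297, -0.15510835,
       -0.14653373, -0.13795911, -0.12938449, -0.12080987, -0.11223525,
       -0.10366063]))
```

View pics/topc.png

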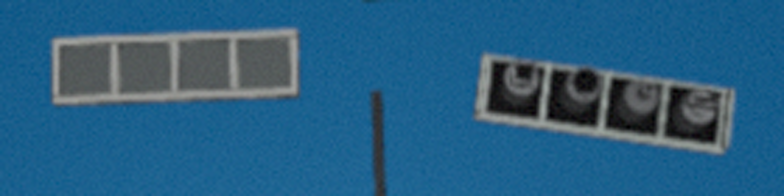

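The crop confirms the rack at crop (175,67). On the rail, left to right, stand square (520,80), bell (583,85), pin (642,97) and blade (700,103), so the mapping goes by position. I'll go over the rack with the jaws along its x axis and refine with the wrist camera.

{"op": "apply_moves", "data": {"commands": "30 -28 2 0 0 -6 1;31 -28 2 0 0 -6 1;31 -28 2 0 0 -6 1;31 -28 2 0 0 -6 1;31 -28 2 0 0 -6 1;31 -28 2 0 0 -6 1;31 -28 2 0 0 -6 1;31 -28 2 0 0 -6 1;31 -28 2 0 0 -6 1;31 -28 2 0 0 -6 1;31 -28 0 0 0 -6 1;31 -28 0 0 0 -5 1", "newtons": 40}}

```text
t: 1.3
tcp_pos: [0.518, 0.1669, 0.2509]
ee_rot: [-0.0, 0.691, 0.723, -0.0]
force: [0.9, -0.4, 0.4]
grip_width: 0.999
grip_force: 0.0
```

```bash
python3 - <<'E'
from h import *
s=env.read_state();print(s["t"],s["tcp_pos"],s["ee_rot"])
c,im,d=grab("wrist"); save("w0.png",im); np.savez("w0.npz",im=im,d=d,c0=c[0],c1=c[1],c2=c[2],c3=c[3]);print(-c[2].T@c[3],c[2][2])
E
```

```text
1.3 [0.51798427 0.16688808 0.25093392] [-2.11636189e-04  6.90829475e-01  7.23017679e-01 -1.64932812e-04]
[0.51402317 0.24588313 0.39332331] [ 0.01448352 -0.30714635 -0.95155207]
```

View pics/w0.png

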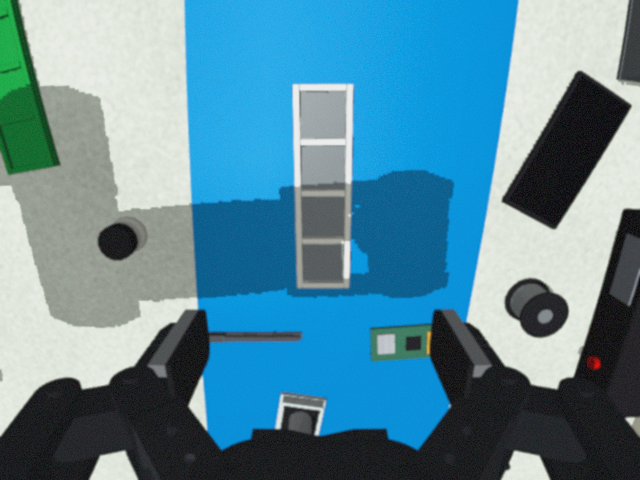

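The wrist view shows the white rack, corners near (293,85), (353,85), (350,288) and (297,288). The rail's near end is at (300,412), and the green rack is at (20,90). Next, the view of the rail.

{"op": "apply_moves", "data": {"commands": "-2 -38 2 0 0 -1 1;-3 -38 2 0 0 -1 1;-3 -38 2 0 0 -1 1;-3 -38 2 0 0 -1 1;-2 -38 2 0 0 -1 1;-2 -38 2 0 0 -1 1;-3 -38 2 0 0 -2 1;-3 -38 2 0 0 -2 1;0 0 0 0 0 0 1;0 0 0 0 0 0 1"}}

```text
t: 2.35
tcp_pos: [0.4958, -0.1359, 0.2668]
ee_rot: [-0.0, 0.75, 0.661, -0.0]
force: [-0.7, 0.7, -0.7]
grip_width: 0.999
grip_force: 0.0
```

```bash
cat > m.py <<'E'
from h import *
from scipy.optimize import minimize, least_squares
import sys
s=env.read_state();print(s["tcp_pos"],s["ee_rot"])
c,im,d=grab("wrist"); save("w1.png",im); np.savez("w1.npz",im=im,d=d,c0=c[0],c1=c[1],c2=c[2],c3=c[3])
def load(f,n=None):
    z=np.load(f); return ((z["c0"],z["c1"],z["c2"],z["c3"]) if n is None else cal(n)),z["im"].astype(int),z["d"]
V={"w0":load("w0.npz"),"w1":load("w1.npz"),"top":load("top0.npz","top"),"scene":load("scene0.npz","scene")}
def mask(v,box):
    c,im,d=V[v]; P=cloud(c,d); X,Y=P[...,0],P[...,1]
    m=(d>0)&(X>.42)&(X<.6)&(Y>box[0])&(Y<box[1])&(im[...,2]-im[...,0]<.35*im[...,2])
    k,l,st,ce=cv2.connectedComponentsWithStats(m.astype(np.uint8)); return (l==1+st[1:,4].argmax()),P
def hullmask(c,p,zz=(.002,.014)):
    x,y,a=p[:3]; ca,sa=np.cos(a),np.sin(a)
    C=[(x+ca*i*.028-sa*j*.103,y+sa*i*.028+ca*j*.103,z) for i in(-1,1) for j in(-1,1) for z in zz]
    m=np.zeros((480*4,640*4),np.uint8)
    cv2.fillConvexPoly(m,cv2.convexHull(((proj(c,C)+.5)*4).astype(np.float32)).astype(np.int32),1)
    return cv2.resize(m.astype(np.float32),(640,480),interpolation=cv2.INTER_AREA)
sets=[["w0"],["top"],["scene"],["w0","top","scene"]]
M={v:mask(v,(.03,.31))[0] for v in("w0","top","scene")}
for S in sets:
    for z in((.002,.014),):
        f=lambda p:sum(abs(hullmask(V[v][0],p,z)-M[v]).sum()/M[v].sum() for v in S)
        r=minimize(f,[.52,.169,.05],method="Nelder-Mead",options=dict(initial_simplex=[[.52,.169,.05],[.525,.169,.05],[.52,.174,.05],[.52,.169,.1]],xatol=2e-4,fatol=1e-4))
        print("rack",S,r.x.round(4),round(r.fun,3))
for v in("w0","top","scene"):
    P=cloud(V[v][0],V[v][2]);Mi=M[v]
    print(v,"rack z mean",P[Mi][:,2].mean(), "mat z",np.median(P[...,2][(abs(P[...,0]-.52)<.08)&(abs(P[...,1]-.0)<.05)&(V[v][2]>0)]))
for v in("w1","top","scene"):
    m,P=mask(v,(-.33,-.05)); Q=P[m]; cc=-V[v][0][2].T@V[v][0][3]
    B=Q[(Q[:,2]>.022)&(Q[:,2]<.046)]
    T=Q[Q[:,2]>.02]; y0=[T[:,1].max()-.014-i*.05 for i in range(4)]
    for i in range(4):
        xy=np.array([.497+.12*(.075-.05*i),-.191+.0993/ .1*(.075-.05*i)])
        for _ in range(4):
            b=B[np.hypot(*(B[:,:2]-xy).T)<.022][:,:2]
            if len(b)<8: break
            # cylinder visible side: radial residual
            r=least_squares(lambda p:np.hypot(*(b-p).T)-.014,xy,loss="soft_l1",f_scale=.002); xy=r.x
        n=T[np.hypot(*(T[:,:2]-xy).T)<.018]
        print(v,i,xy.round(4),len(b),"top z",np.percentile(n[:,2],[90,98]).round(4))
E
python3 m.py
```

```text
[ 0.4958007  -0.13593513  0.26681227] [-4.72395417e-04  7.50136936e-01  6.61282354e-01 -4.72355525e-05]
rack ['w0'] [ 0.7338 -0.2065  1.1678] 0.955
rack ['top'] [0.5213 0.1689 0.0483] 0.031
rack ['scene'] [0.5217 0.1709 0.0477] 0.025
rack ['w0', 'top', 'scene'] [0.5214 0.17   0.0484] 1.291
w0 rack z mean 0.32078319965266416 mat z 0.0016912206861292975
top rack z mean 0.010347850735026054 mat z 0.002896855765988466
scene rack z mean 0.010934583742287915 mat z 0.0029454927659736817
w1 0 [ 0.506  -0.1165] 0 top z [0.3568 0.3599]Traceback (most recent call last):
  File "m.py", line 41, in <module>
    print(v,i,xy.round(4),len(b),"top z",np.percentile(n[:,2],[90,98]).round(4))
                                         ~~~~~~~~~~~~~^^^^^^^^^^^^^^^^
    return _quantile_unchecked(
        a, q, axis, out, overwrite_input, method, keepdims, weights)
    return _ureduce(a,
                    func=_quantile_ureduce_func,
    ...<5 lines>...
                    overwrite_input=overwrite_input,
                    method=method)
    r = func(a, **kwargs)
    result = _quantile(arr,
                       quantiles=q,
    ...<2 lines>...
                       out=out,
                       weights=wgt)
    slices_having_nans = np.isnan(arr[-1, ...])
                                  ~~~^^^^^^^^^
IndexError: index -1 is out of bounds for axis 0 with size 0
```

View pics/w1.png

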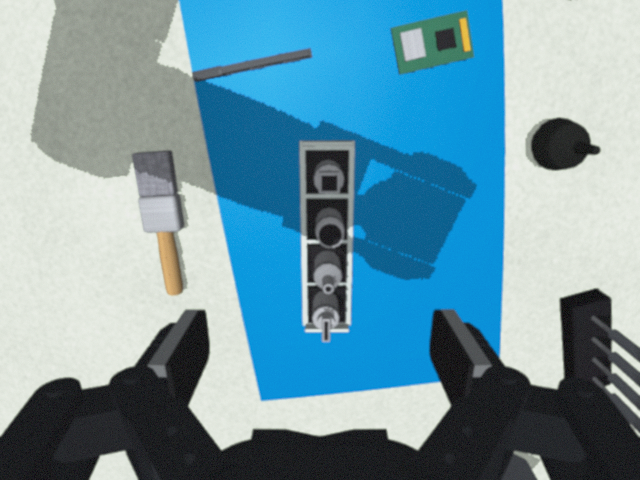

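The rail holds, from left to right, square (329,177), bell (330,230), pin (327,272) and blade (325,318). I'll exclude the gripper from the masks and repeat the fit.

```bash
sed -i 's/^c,im,d=grab.*$//; s/m=(d>0)&/m=(d>0)\&(P[...,2]<.1)\&/; s/        n=T\[/        n=T[/' m.py; python3 m.py; python3 - <<'E'
from h import *
from scipy.optimize import minimize
exec(open('m.py').read().split("sets=")[0].split("def load")[1].join(["def load",""])) if 0 else None
E
```

```text
[ 0.49591055 -0.13520016  0.26692093] [-3.96034056e-04  7.49685538e-01  6.61794105e-01 -1.18262200e-05]
rack ['w0'] [0.521  0.1701 0.0508] 0.02
rack ['top'] [0.5213 0.1689 0.0483] 0.031
rack ['scene'] [0.5217 0.1709 0.0477] 0.025
rack ['w0', 'top', 'scene'] [0.5212 0.1703 0.0511] 0.089
w0 rack z mean 0.009610924479579798 mat z 0.0016912206861292975
top rack z mean 0.010347850735026054 mat z 0.002896855765988466
scene rack z mean 0.010934583742287915 mat z 0.0029454927659736817
w1 0 [ 0.5068 -0.1174] 65 top z [0.0706 0.0711]
w1 1 [ 0.502  -0.1664] 145 top z [0.0637 0.0645]
w1 2 [ 0.4943 -0.2136] 201 top z [0.0772 0.0793]
w1 3 [ 0.4866 -0.261 ] 247 top z [0.0738 0.0747]
top 0 [ 0.5075 -0.1174] 25 top z [0.0716 0.0731]
top 1 [ 0.5006 -0.1676] 23 top z [0.0663 0.0682]
top 2 [ 0.4926 -0.2151] 32 top z [0.0755 0.0817]
top 3 [ 0.4849 -0.2606] 31 top z [0.075  0.0774]
scene 0 [ 0.5068 -0.116 ] 166 top z [0.0707 0.0723]
scene 1 [ 0.502  -0.1661] 168 top z [0.0652 0.0666]
scene 2 [ 0.4939 -0.2133] 167 top z [0.0712 0.081 ]
scene 3 [ 0.4864 -0.2612] 181 top z [0.0736 0.076 ]
```

The three views agree within about 2 mm. The first grasp is square, the leftmost.

{"op": "apply_moves", "data": {"commands": "6 9 -40 0 0 0 1;5 9 -40 0 0 0 1;0 0 -40 0 0 0 1;0 0 -40 0 0 0 1;0 0 -25 0 0 0 1;0 0 -20 0 0 0 1;0 0 -12 0 0 0 1;0 0 -5 0 0 0 1;0 0 0 0 0 0 1;0 0 0 0 0 0 1"}}

```text
t: 3.4
tcp_pos: [0.5076, -0.1177, 0.0461]
ee_rot: [0.001, 0.75, 0.662, 0.0]
force: [0.3, 0.1, 1.2]
grip_width: 1.004
grip_force: 0.0
```

{"op": "apply_moves", "data": {"commands": "0 0 0 0 0 0 0;0 0 0 0 0 0 0;0 0 0 0 0 0 0;0 0 0 0 0 0 0;0 0 0 0 0 0 0;0 0 0 0 0 0 0;0 0 0 0 0 0 0;0 0 0 0 0 0 0", "newtons": 40}}

```text
t: 4.2
tcp_pos: [0.5071, -0.1178, 0.0456]
ee_rot: [0.0, 0.75, 0.662, 0.0]
force: [-1.6, 0.4, 5.8]
grip_width: 0.294
grip_force: 39.1
```

{"op": "apply_moves", "data": {"commands": "0 0 15 0 0 0 0;0 0 25 0 0 0 0;0 0 35 0 0 0 0;0 0 35 0 0 0 0;2 25 0 0 0 1 0;3 36 0 0 0 2 0;3 38 0 0 0 2 0;3 38 0 0 0 2 0;3 38 0 0 0 2 0;3 25 0 0 0 1 0;1 13 0 0 0 0 0;0 0 0 0 0 0 0"}}

```text
t: 5.4
tcp_pos: [0.5249, 0.0962, 0.1549]
ee_rot: [-0.0, 0.689, 0.725, -0.0]
force: [-0.2, -1.3, -1.4]
grip_width: 0.294
grip_force: 39.4
```

```bash
python3 - <<'E'
from h import *
s=env.read_state();print(s["tcp_pos"],s["grip_width"],s["grip_force"])
c,im,d=grab("wrist"); save("w2.png",im)
E
```

```text
[0.52486166 0.09617685 0.1548957 ] 0.29362771447749625 39.38167691230774
```

View pics/w2.png

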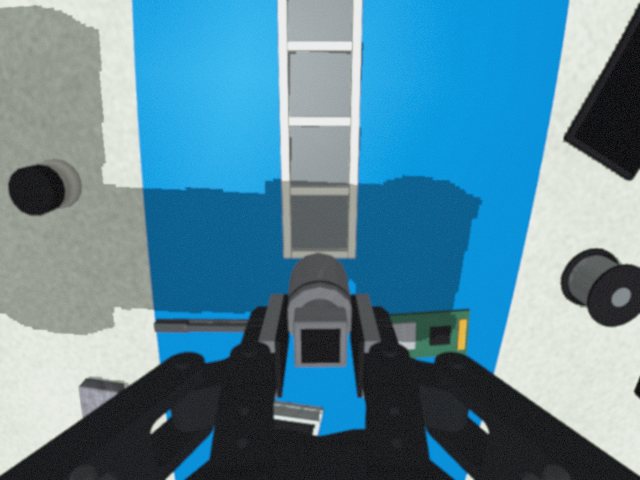

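The square nozzle is held upright at (320,315), with the rightmost pocket ahead at (320,222). I'll lower it and release.

{"op": "apply_moves", "data": {"commands": "0 -1 -40 0 0 0 0;0 0 -35 0 0 0 0;0 0 -20 0 0 0 0;0 0 -11 0 0 0 0;0 0 -4 0 0 0 0;0 0 -2 0 0 0 0;0 0 0 0 0 0 0;0 0 0 0 0 0 0"}}

```text
t: 6.25
tcp_pos: [0.5255, 0.0942, 0.044]
ee_rot: [0.001, 0.689, 0.724, 0.001]
force: [0.1, 0.0, -0.0]
grip_width: 0.295
grip_force: 39.4
```

{"op": "apply_moves", "data": {"commands": "0 0 0 0 0 0 0.45;0 0 0 0 0 0 0.6;0 0 0 0 0 0 1;0 0 0 0 0 0 1;0 0 0 0 0 0 1;0 0 10 0 0 0 1;0 0 30 0 0 0 1;0 0 40 0 0 0 1;0 0 40 0 0 0 1;0 0 0 0 0 0 1"}}

```text
t: 7.25
tcp_pos: [0.5273, 0.0943, 0.1691]
ee_rot: [0.004, 0.689, 0.725, 0.003]
force: [0.9, -0.5, -0.6]
grip_width: 1.003
grip_force: 0.0
```

{"op": "apply_moves", "data": {"commands": "-2 -30 0 0 0 -1 1;-4 -40 0 0 0 -2 1;-4 -40 0 0 0 -2 1;-4 -40 0 0 0 -2 1;-4 -40 0 0 0 -2 1;-4 -40 0 0 0 -1 1;-2 -21 0 0 0 0 1;-1 -10 0 0 0 0 1;0 0 0 0 0 0 1;0 0 0 0 0 0 1"}}

```text
t: 8.25
tcp_pos: [0.5001, -0.1657, 0.1632]
ee_rot: [-0.0, 0.75, 0.662, 0.0]
force: [-0.3, -0.1, 1.3]
grip_width: 0.999
grip_force: 0.0
```

```bash
python3 - <<'E'
from h import *
s=env.read_state();print(s["tcp_pos"],s["ee_rot"])
c,im,d=grab("scene"); save("s1.png",cv2.resize(im[230:380,130:510],None,fx=2,fy=2,interpolation=2))
E
```

```text
[ 0.50007673 -0.16572482  0.16317382] [-2.14575391e-04  7.49566557e-01  6.61928942e-01  7.72644801e-05]
```

View pics/s1.png

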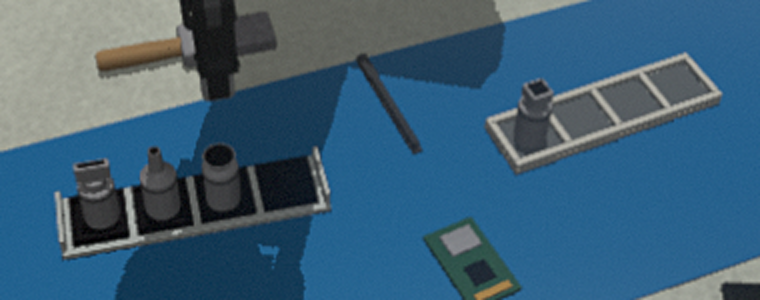

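Square stands upright in the end pocket at (533,115), and bell, pin and blade are still on the rail. Bell is next.

{"op": "apply_moves", "data": {"commands": "2 -1 -40 0 0 0 1;0 0 -35 0 0 0 1;0 0 -25 0 0 0 1;0 0 -12 0 0 0 1;0 0 -5 0 0 0 1;0 0 0 0 0 0 1;0 0 0 0 0 0 1;0 0 0 0 0 0 0;0 0 0 0 0 0 0;0 0 0 0 0 0 0;0 0 0 0 0 0 0;0 0 0 0 0 0 0"}}

```text
t: 9.5
tcp_pos: [0.5021, -0.1678, 0.0466]
ee_rot: [0.0, 0.75, 0.662, 0.0]
force: [-1.4, -0.0, 4.5]
grip_width: 0.295
grip_force: 39.0
```

{"op": "apply_moves", "data": {"commands": "0 0 0 0 0 0 0;0 0 0 0 0 0 0;0 0 15 0 0 0 0;0 0 25 0 0 0 0;0 0 35 0 0 0 0;0 0 35 0 0 0 0;0 0 0 0 0 0 0"}}

```text
t: 10.2
tcp_pos: [0.5037, -0.1686, 0.1603]
ee_rot: [0.004, 0.75, 0.662, 0.001]
force: [0.6, 0.5, -1.3]
grip_width: 0.291
grip_force: 39.4
```

{"op": "apply_moves", "data": {"commands": "1 25 0 0 0 1 0;2 40 0 0 0 1 0;3 40 0 0 0 1 0;3 40 0 0 0 2 0;3 40 0 0 0 2 0;3 40 0 0 0 1 0;3 40 0 0 0 1 0;2 30 0 0 0 1 0;0 13 0 0 0 0 0;0 5 0 0 0 0 0;0 0 0 0 0 0 0;0 0 0 0 0 0 0"}}

```text
t: 11.4
tcp_pos: [0.5221, 0.1442, 0.156]
ee_rot: [-0.0, 0.69, 0.724, -0.0]
force: [0.0, -0.2, -1.0]
grip_width: 0.297
grip_force: 39.4
```

Now down from z 156 to 45.

{"op": "apply_moves", "data": {"commands": "0 0 -40 0 0 0 0;0 0 -35 0 0 0 0;0 0 -20 0 0 0 0;0 0 -11 0 0 0 0;0 0 -4 0 0 0 0;0 0 -1 0 0 0 0;0 0 0 0 0 0 0;0 0 0 0 0 0 0"}}

```text
t: 12.2
tcp_pos: [0.5225, 0.1453, 0.0461]
ee_rot: [0.001, 0.689, 0.724, 0.001]
force: [0.1, 0.5, -0.7]
grip_width: 0.292
grip_force: 39.5
```

{"op": "apply_moves", "data": {"commands": "0 0 0 0 0 0 0.45;0 0 0 0 0 0 0.6;0 0 0 0 0 0 1;0 0 0 0 0 0 1;0 0 0 0 0 0 1;0 0 10 0 0 0 1;0 0 30 0 0 0 1;0 0 40 0 0 0 1;0 0 40 0 0 0 1;0 0 0 0 0 0 1;0 0 0 0 0 0 1"}}

```text
t: 13.3
tcp_pos: [0.5222, 0.1453, 0.1662]
ee_rot: [0.001, 0.689, 0.725, 0.001]
force: [-0.0, 0.2, -0.4]
grip_width: 0.999
grip_force: 0.0
```

{"op": "apply_moves", "data": {"commands": "-1 -30 0 0 0 -1 1;-3 -40 0 0 0 -1 1;-3 -40 0 0 0 -1 1;-3 -40 0 0 0 -1 1;-3 -40 0 0 0 -2 1;-3 -40 0 0 0 -2 1;-4 -40 0 0 0 -1 1;-4 -40 0 0 0 -1 1;-3 -29 0 0 0 0 1;-1 -14 0 0 0 0 1;0 -5 0 0 0 0 1;0 0 0 0 0 0 1"}}

```text
t: 14.5
tcp_pos: [0.494, -0.2122, 0.1647]
ee_rot: [-0.001, 0.75, 0.662, -0.0]
force: [-0.2, 0.3, -0.6]
grip_width: 1.002
grip_force: 0.0
```

```bash
python3 - <<'E'
from h import *
s=env.read_state();print(s["tcp_pos"],s["ee_rot"])
c,im,d=grab("scene"); save("s2.png",cv2.resize(im[230:380,130:510],None,fx=2,fy=2,interpolation=2))
E
```

```text
[ 0.49397136 -0.21217401  0.16470431] [-5.67374016e-04  7.49777548e-01  6.61689735e-01 -2.04307842e-05]
```

View pics/s2.png

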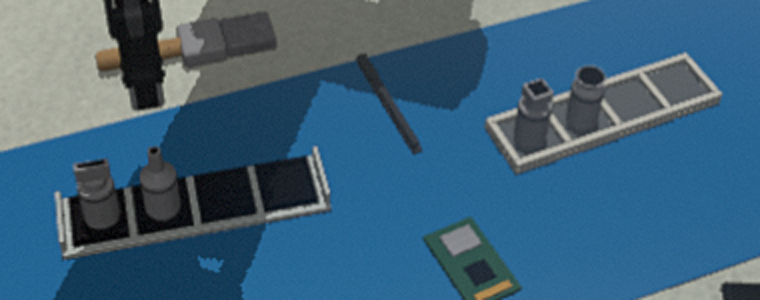

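Square (533,115) and bell (588,100) stand upright in their pockets. Pin is next.

{"op": "apply_moves", "data": {"commands": "0 -1 -40 0 0 0 1;0 0 -35 0 0 0 1;0 0 -25 0 0 0 1;0 0 -13 0 0 0 1;0 0 -6 0 0 0 1;0 0 0 0 0 0 1;0 0 0 0 0 0 1;0 0 0 0 0 0 0;0 0 0 0 0 0 0;0 0 0 0 0 0 0;0 0 0 0 0 0 0;0 0 0 0 0 0 0"}}

```text
t: 15.75
tcp_pos: [0.4941, -0.2138, 0.0467]
ee_rot: [0.0, 0.75, 0.662, -0.0]
force: [-2.0, 0.9, 5.2]
grip_width: 0.295
grip_force: 39.0
```

{"op": "apply_moves", "data": {"commands": "0 0 0 0 0 0 0;0 0 0 0 0 0 0;0 0 15 0 0 0 0;0 0 25 0 0 0 0;0 0 35 0 0 0 0;0 0 35 0 0 0 0;0 0 0 0 0 0 0;0 0 0 0 0 0 0"}}

```text
t: 16.55
tcp_pos: [0.4939, -0.2137, 0.1561]
ee_rot: [0.0, 0.75, 0.662, 0.0]
force: [-0.4, -0.0, -1.2]
grip_width: 0.29
grip_force: 39.4
```

{"op": "apply_moves", "data": {"commands": "1 25 0 0 0 1 0;2 40 0 0 0 1 0;3 42 0 0 0 1 0;3 42 0 0 0 1 0;3 42 0 0 0 1 0;3 42 0 0 0 1 0;3 42 0 0 0 1 0;3 42 0 0 0 1 0;3 40 0 0 0 1 0;2 32 0 0 0 1 0;0 15 0 0 0 0 0;0 5 0 0 0 0 0"}}

```text
t: 17.75
tcp_pos: [0.5193, 0.1962, 0.1548]
ee_rot: [-0.001, 0.689, 0.725, -0.001]
force: [-0.2, -1.0, -1.1]
grip_width: 0.291
grip_force: 39.4
```

{"op": "apply_moves", "data": {"commands": "0 0 0 0 0 0 0;0 0 0 0 0 0 0;0 0 -10 0 0 0 0"}}

```text
t: 18.05
tcp_pos: [0.5208, 0.1943, 0.1469]
ee_rot: [0.001, 0.69, 0.724, 0.001]
force: [-0.5, 0.0, -0.8]
grip_width: 0.294
grip_force: 39.4
```

Next, lower from a commanded 146 to 45.

{"op": "apply_moves", "data": {"commands": "-1 1 -35 0 0 0 0;0 0 -30 0 0 0 0;0 0 -20 0 0 0 0;0 0 -11 0 0 0 0;0 0 -4 0 0 0 0;0 0 -1 0 0 0 0;0 0 0 0 0 0 0;0 0 0 0 0 0 0"}}

```text
t: 18.85
tcp_pos: [0.5195, 0.1963, 0.046]
ee_rot: [0.0, 0.689, 0.724, 0.001]
force: [0.3, -0.3, -0.6]
grip_width: 0.291
grip_force: 39.4
```

{"op": "apply_moves", "data": {"commands": "0 0 0 0 0 0 0.45;0 0 0 0 0 0 0.6;0 0 0 0 0 0 1;0 0 0 0 0 0 1;0 0 0 0 0 0 1;0 0 10 0 0 0 1;0 0 30 0 0 0 1;0 0 40 0 0 0 1;0 0 40 0 0 0 1;0 0 0 0 0 0 1;0 0 0 0 0 0 1"}}

```text
t: 19.95
tcp_pos: [0.5192, 0.1963, 0.1662]
ee_rot: [0.001, 0.689, 0.725, 0.001]
force: [0.5, -0.3, -0.6]
grip_width: 1.002
grip_force: 0.0
```

{"op": "apply_moves", "data": {"commands": "-1 -32 0 0 0 -1 1;-3 -45 0 0 0 -1 1;-3 -45 0 0 0 -1 1;-3 -45 0 0 0 -1 1;-3 -45 0 0 0 -1 1;-3 -45 0 0 0 -1 1;-4 -45 0 0 0 -1 1;-4 -45 0 0 0 -1 1;-4 -45 0 0 0 -1 1;-3 -40 0 0 0 -1 1;-2 -20 0 0 0 0 1;0 -5 0 0 0 0 1"}}

```text
t: 21.15
tcp_pos: [0.4851, -0.2624, 0.1638]
ee_rot: [-0.001, 0.751, 0.661, -0.0]
force: [-0.6, 0.4, -0.2]
grip_width: 1.004
grip_force: 0.0
```

{"op": "apply_moves", "data": {"commands": "0 0 0 0 0 0 1;0 0 0 0 0 0 1;0 0 -10 0 0 0 1"}}

```text
t: 21.45
tcp_pos: [0.4867, -0.2599, 0.1558]
ee_rot: [0.001, 0.749, 0.662, 0.0]
force: [-1.0, 0.9, 0.6]
grip_width: 0.999
grip_force: 0.0
```

```bash
python3 - <<'E'
from h import *
s=env.read_state();print(s["tcp_pos"],s["ee_rot"])
c,im,d=grab("scene"); save("s3.png",cv2.resize(im[230:380,130:510],None,fx=2,fy=2,interpolation=2))
E
```

```text
[ 0.48668962 -0.25985363  0.15578919] [9.82901785e-04 7.49277273e-01 6.62255664e-01 1.92747956e-04]
```

View pics/s3.png

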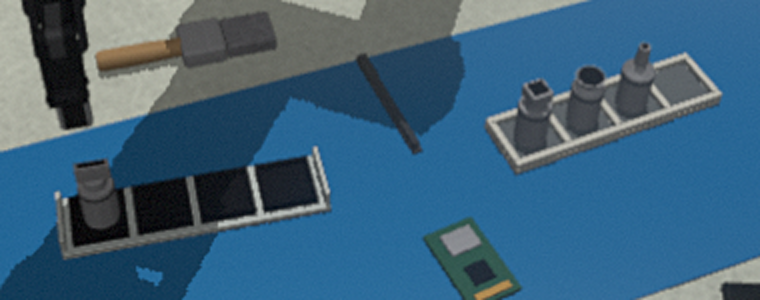

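Three nozzles stand in the rack at (533,115), (588,100) and (637,82), and blade remains at (97,195). From z 155, blade needs −109.

{"op": "apply_moves", "data": {"commands": "0 0 -40 0 0 0 1;0 0 -30 0 0 0 1;0 0 -20 0 0 0 1;0 0 -13 0 0 0 1;0 0 -6 0 0 0 1;0 0 0 0 0 0 1;0 0 0 0 0 0 1;0 0 0 0 0 0 0;0 0 0 0 0 0 0;0 0 0 0 0 0 0;0 0 0 0 0 0 0;0 0 0 0 0 0 0"}}

```text
t: 22.7
tcp_pos: [0.4862, -0.2608, 0.0466]
ee_rot: [0.0, 0.75, 0.662, 0.0]
force: [-0.7, 0.6, 3.7]
grip_width: 0.288
grip_force: 39.0
```

{"op": "apply_moves", "data": {"commands": "0 0 0 0 0 0 0;0 0 0 0 0 0 0;0 0 15 0 0 0 0;0 0 25 0 0 0 0;0 0 35 0 0 0 0;0 0 35 0 0 0 0;0 0 0 0 0 0 0;0 0 0 0 0 0 0"}}

```text
t: 23.5
tcp_pos: [0.4859, -0.2607, 0.1561]
ee_rot: [0.0, 0.75, 0.662, 0.0]
force: [0.0, 0.0, -0.1]
grip_width: 0.295
grip_force: 39.4
```

{"op": "apply_moves", "data": {"commands": "1 25 0 0 0 1 0;3 45 0 0 0 1 0;3 50 0 0 0 1 0;4 50 0 0 0 1 0;4 50 0 0 0 1 0;3 50 0 0 0 1 0;3 50 0 0 0 1 0;3 50 0 0 0 1 0;3 50 0 0 0 1 0;2 40 0 0 0 1 0;2 30 0 0 0 0 0;1 16 0 0 0 0 0"}}

```text
t: 24.7
tcp_pos: [0.517, 0.2465, 0.1544]
ee_rot: [-0.001, 0.688, 0.725, -0.001]
force: [0.6, -0.0, -0.0]
grip_width: 0.287
grip_force: 39.4
```

{"op": "apply_moves", "data": {"commands": "0 0 0 0 0 0 0;0 0 0 0 0 0 0;0 0 -10 0 0 0 0"}}

```text
t: 25.0
tcp_pos: [0.5186, 0.2434, 0.1466]
ee_rot: [0.001, 0.69, 0.724, 0.001]
force: [0.8, -0.1, -1.7]
grip_width: 0.291
grip_force: 39.4
```

{"op": "apply_moves", "data": {"commands": "0 1 -35 0 0 0 0;0 0 -30 0 0 0 0;0 0 -20 0 0 0 0;0 0 -11 0 0 0 0;0 0 -4 0 0 0 0;0 0 -1 0 0 0 0;0 0 0 0 0 0 0;0 0 0 0 0 0 0"}}

```text
t: 25.8
tcp_pos: [0.5184, 0.2456, 0.0461]
ee_rot: [0.0, 0.689, 0.724, 0.001]
force: [0.2, 0.1, 0.3]
grip_width: 0.296
grip_force: 39.4
```

{"op": "apply_moves", "data": {"commands": "0 0 0 0 0 0 0.45;0 0 0 0 0 0 0.6;0 0 0 0 0 0 1;0 0 0 0 0 0 1;0 0 0 0 0 0 1;0 0 10 0 0 0 1;0 0 30 0 0 0 1;0 0 40 0 0 0 1;0 0 40 0 0 0 1;-20 -40 0 0 0 0 1;-20 -40 0 0 0 0 1;0 0 0 0 0 0 1"}}

```text
t: 27.0
tcp_pos: [0.4762, 0.1627, 0.166]
ee_rot: [0.0, 0.69, 0.724, -0.001]
force: [0.4, -0.1, 0.5]
grip_width: 0.999
grip_force: 0.0
```

{"op": "apply_moves", "data": {"commands": "-20 -40 20 0 0 0 1;-20 -40 20 0 0 0 1;-20 -40 20 0 0 0 1;-20 -40 0 0 0 0 1;-20 -40 0 0 0 0 1;0 -20 0 0 0 0 1;0 0 0 0 0 0 1;0 0 0 0 0 0 1"}}

```text
t: 27.8
tcp_pos: [0.3782, -0.0542, 0.2256]
ee_rot: [0.0, 0.69, 0.724, 0.0]
force: [0.5, 0.3, -0.4]
grip_width: 0.999
grip_force: 0.0
```

```bash
python3 - <<'E'
from h import *
from scipy.optimize import least_squares
yaw=.05;R2=np.array([[np.cos(yaw),np.sin(yaw)],[-np.sin(yaw),np.cos(yaw)]])
for v in("top","scene"):
    c,im,d=grab(v); save("end_%s.png"%v,cv2.resize(im[150:350,330:530] if v=="scene" else im[140:220,170:310],None,fx=3,fy=3,interpolation=2)); P=cloud(c,d)[d>0]
    P=P[(P[:,2]>.02)&(P[:,2]<.09)&(abs(P[:,0]-.52)<.05)]
    for y in(.075,.025,-.025,-.075):
        xy=np.array([.5212,.1702])+np.array([0,y])@R2; q=P[np.hypot(*(P[:,:2]-xy).T)<.024]; b=q[q[:,2]<.045,:2]
        r=least_squares(lambda p:np.hypot(*(b-p).T)-.014,xy,loss="soft_l1",f_scale=.002).x
        print(v,y,(R2@(r-[.5212,.1702])).round(4),len(b),"top",np.percentile(q[:,2],97).round(4))
print(env.read_state()["t"],env.read_state()["tcp_pos"])
E
```

```text
top 0.075 [0.0007 0.0745] 42 top 0.0737
top 0.025 [-0.0014  0.0252] 39 top 0.0777
top -0.025 [-0.0016 -0.0231] 30 top 0.064
top -0.075 [-0.0016 -0.0746] 32 top 0.0709
scene 0.075 [0.0018 0.0756] 167 top 0.0722
scene 0.025 [-0.0001  0.0263] 173 top 0.0759
scene -0.025 [-0.0002 -0.0227] 158 top 0.063
scene -0.075 [ 0.0004 -0.074 ] 174 top 0.069
27.9 [ 0.37820817 -0.05356104  0.22534103]
```

View pics/end_scene.png

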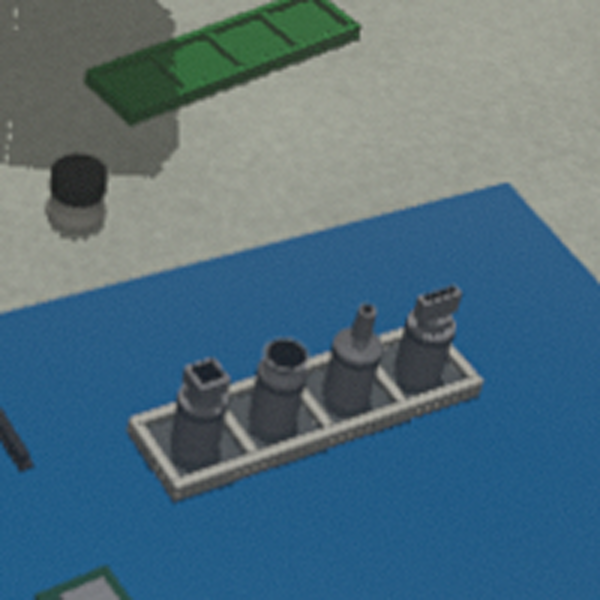

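All four stand upright and centred within about 2 mm: square (200,420), bell (280,390), pin (352,370) and blade (425,350).

```bash
python3 -c "
from workcell import env
print(env.job_done())"
```

```text
the job is handed in; nothing more can be done
None
```

All four nozzles stand upright in the white rack in reverse order, within about 2.5 mm of their pocket centres by the final camera check; the job was handed in at about 28 s, and no verdict was shown.

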